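Set the polariscope's analyser lever to the red marker and take the reading

ROBOT

A 7-joint arm with a two-finger parallel gripper is mounted at the origin on the work surface. World frame = base frame: x ahead of the robot, y to its left, z up, the work surface at z = 0. Lengths are in mm, angles in rad, forces in N, time in s.
With the tool pointing down it reaches from about 400 to 875 mm from the base axis. Payload 4.4 kg.
Tool frame: the origin (TCP) lies at the very end of the fingers, on their centre line; the grasp point (between the pads) lies 19 mm behind it; y points along the fingers, z is the direction in which the jaws open and shut, and the axes are right-handed (so a half turn about y gives the same grasp; the last joint's range is limited). The gripper opens to 85 mm and grips with 20 to 120 N. Pads are 22 mm wide; open, the fingers measure 114 mm over their backs; the gripper's body (76 mm by 85 mm) begins 54 mm behind the grasp point. The pads swing forward as they close: fully open they stand 13 mm farther back than shut.
Start: joints at [1.115, 0.628, 0.038, 1.517, -0.027, 0.996, -0.02], TCP at [247.03, -601.244, 231.313] pointing down, gripper open.
Joint ranges: [-3.06, 3.06], [-0.37, 2.12], [-1.25, 1.32], [0.18, 2.47], [-1.1, 4.24], [0.23, 1.98], [-2.94, 2.94]. Speed limits (rad/s): [2.57, 2.57, 3.14, 3.14, 3.14, 3.14, 3.14].

INTERFACE

Orientations are given as a rotation vector (axis times angle).
In Python, from workcell import sense, imaging, close_job gives the robot as it stands.
- The arm moves only by the tool play_rows, never from a script. Its argument "plan" is text: rows parted by semicolons, each of 7 numbers parted by spaces: the finger opening in mm, from 0 to 85.4, then the shift along the tool's x, y, z in units of 30 mm (1.0 is 30 mm), then the turn, a rotation vector about the tool's x, y, z in units of 6 degrees (1.0 is 6 degrees). In form: fingers dx dy dz wx wy wz; .... A call has 1 to 5 rows; each row shifts and turns the commanded pose from where the row before left it, along the tool's axes as they then stand; what a row does not reach is not made up. A row lasts 1/12 s, in which the tool goes at most 41.7 mm and 7.16 degrees, less where a joint would pass 70% of its speed; a pose out of reach is approached as far as the arm can. A call is refused whole if a number of a shift passes 1 or a number of a turn 1, either way. A call with a gripper value outside its range is refused whole. The fingers move at their own pace and stop on an object; the grip force is fixed at half the most. Time passes only in rows, so rows that do not move let the fingers close. It gives the time, the measured TCP pose, the force and the opening at its end, in the units of the state.
- sense(): the state, without advancing time (a new reading comes with each control period).
- imaging.capture(name): name is "scene" or "top" or "wrist"; returns a dict with "image" (400x640x3 uint8, red, green, blue), "range_z" (400x640 float32, mm along the optical axis (not along the pixel's ray), 0 where there is no reading), "fov_y" (degrees; the focal length in pixels is half the picture's height over the tangent of half this angle, whatever the lens; pixels are square), "cx", "cy" (the principal point, pixels), "extrinsics" (4x4, takes a point from world to camera coordinates); the wrist camera has in their place "hand_eye" (4x4, takes a point from camera to tool coordinates, whose origin is the TCP and whose axes are the tool frame's). Camera axes: x right, y down, z forward; pixel columns grow to the right and rows downward; lengths in mm; the calibration is good to about 2 mm. A picture is of the moment at which its call begins: read the wrist's pose just before it.
- close_job(): hands the job in, once; it reports no verdict.
The state is a dict: "time": time; "joint_positions": joint angles; "joint_velocities": joint speeds; "joint_torque": joint torques, N m; "position": TCP position; "eef_rot": TCP orientation; "contact_force": force on the tool from outside, world axes, zero at the start; "wrist_torque": the same for the moment, N m; "grip_width": finger opening in mm.
Only numpy, scipy, OpenCV 4.12 (cv2) and the standard library are available. Lean on these libraries where they do the work, as an engineer would, in place of code of your own. Each camera call takes 0.05 s, during which the arm holds its last target. There are 200 camera calls.

TASK

On the bench polariscope, push the orange lever round with a fingertip against its side, without pinching it, until its black pointer points at the middle of the red marker, and let go of it. Then press the green key all the way down to take the reading and release it, with the lever still on the red marker; never press the key while the lever is off the red marker. Leave the bottle, the flask and the vial where they stand.

Things in the scene. Friction and masses are not known exactly. Their poses are not given: they have to be found in the camera images.
- polariscope: White instrument lying on the bench, fixed, 290 mm (x) by 300 mm (y), top deck 35 mm above the bench. Origin on the bench under the ring's turning axis; z up; the housing reaches from x = -135 to +155 mm and y = -150 to +150 mm in its own frame. Its x axis is the middle of the tick scale (ticks every 5 degrees, to 65 degrees either side). A black ring, 100 mm across, its top about 70 mm above the bench, turns about the vertical axis through this origin.
- ring (a joint): Angle of the ring and its lever about the vertical axis through the polariscope's origin, rad: 0 when the lever lies along the polariscope's x axis, growing anticlockwise seen from above (towards the polariscope's +y); stops at -1.15 and +1.15. It moves by stiff friction (0.15 N m, about 2 N at the grip), has no spring and stays where it is left.
- lever_grip (a point): Centre of the top of the orange grip that stands upright on the lever, 85 mm from the turning axis, 100 mm above the bench. The grip is 16 mm along the lever, 20 mm across it, and reaches from 45 to 100 mm above the bench. x axis: outward along the lever; y: across it, anticlockwise; z up.
- grip_left: The half of the orange grip on the anticlockwise (+y of the lever) side, 16 by 10 by 55 mm, fast on the lever. Origin in the middle of the whole grip at mid height.
- grip_right: The half of the orange grip on the clockwise (-y) side, like the other. Pushing touches only one half at a time; pinching would press on both.
- pointer (a point): Tip of the lever's thin black pointer, 103 mm from the turning axis, 46 mm above the bench; x axis outward along the lever (the direction it points), y across it.
- red_marker_top (a point): Centre of the top of the red marker, a disc 16 mm across and 5 mm high, fast on the deck outside the scale (107 to 136 mm from the turning axis), its top 40 mm above the bench. It is 40 to 56 degrees to one side of the polariscope's x axis; which side changes.
- blue_marker_top (a point): Centre of the top of the blue marker, of the same size, on the other side of the scale. Not the one wanted.
- read_key (a joint): Travel of the green key, m: 0 up, 0.006 fully down; a spring (4 N when fully down) brings it back.
- read_key_top (a point): Centre of the top of the green round key, 28 mm across, 57 mm above the bench when up; pressed straight down. It is at x = -50, y = -112 mm in the polariscope's frame.
- amber_bottle: Bystander: closed amber glass bottle with black cap, 64 mm across, 160 mm tall; loose; origin at the centre of its underside.
- flask: Bystander: stoppered conical flask of green glass, 68 mm across at the foot, 102 mm tall; loose; origin at the centre of its underside.
- vial: Bystander: small amber vial with white cap, 28 mm across, 55 mm tall; loose; origin at the centre of its underside.

How it is judged (in metres and radians):
On the way, in this order (a step that is already met when the one before it is completed fails the run):
1. the lever's pointer points at the red marker, and the grip has been let go (y of red_marker_top in the frame of pointer between -0.005 and 0.005 m and x of red_marker_top in the frame of pointer above 0 m and contact force between the fingers and grip_left below 0.2 N and contact force between the fingers and grip_right below 0.2 N), for 0.2 s.
2. the green key is pressed all the way down (value of joint read_key above 0.0045 m).
At the end, for the whole second after the job is handed in: The middle of the red marker lies within 5 mm to either side of the line along which the pointer points, the ring is at rest, the green key is up again (travel under 1.5 mm) after having been pressed by more than 4.5 mm, and the bottle, flask and vial stand upright within 15 mm of where they began (y of red_marker_top in the frame of pointer between -0.005 and 0.005 m and x of red_marker_top in the frame of pointer above 0 m and value of joint read_key below 0.0015 m and velocity of joint ring between -0.03 and 0.03 rad/s and angle between each of amber_bottle, flask, vial's own z axis and vertical below 0.15 rad and distance of each of amber_bottle, flask, vial from where it was at the start of the episode below 0.015 m); the robot touches nothing.
It fails at once if the lever's grip is pinched (both of its sides pressed at once, over 1 N each) (contact force between the fingers and grip_left above 1 N and contact force between the fingers and grip_right above 1 N).
It fails at once if the green key is pressed (over 3 mm) while the lever is off the red marker (value of joint read_key above 0.003 m and not (y of red_marker_top in the frame of pointer between -0.005 and 0.005 m and x of red_marker_top in the frame of pointer above 0 m)).
It fails at once if the bottle, the flask or the vial is shifted or lifted by more than 15 mm, or knocked over (distance of any of amber_bottle, flask, vial from where it was at the start of the episode above 0.015 m or angle between any of amber_bottle, flask, vial's own z axis and vertical above 0.3 rad).
It also fails if it takes over 58 s, if anything falls off the work surface, if the arm or the gripper's body presses on something with over 40 N, if the wrist force passes 120 N, or if a joint passes its speed limit or range.

## Working session

There is one attempt and no reset: what is moved stays moved. The work goes in short steps, Python scripts to look and compute and a tool call to move; the robot and the scene stay as the last step left them, time stands still between calls to the robot, and variables do not carry over. Pictures are saved under pics/ and viewed, about 8 in all and at most 12, crops included, and the job is handed in when it is done.

Besides the shell and the picture viewer there is one more tool, called as name(argument=value, ...) on one line, values as JSON. play_rows: Moves the arm, as the interface text tells. Its arguments: {"type":"object","properties":{"plan":{"type":"string"}},"required":["plan"]}

```bash
mkdir -p pics; ls; cat > h.py <<'E'
import numpy as np, cv2
from workcell import sense, imaging
from scipy.spatial.transform import Rotation as R
def cap(n):
    s=sense(); c=imaging.capture(n); im=c["image"]; f=im.shape[0]/2/np.tan(np.radians(c["fov_y"]/2))
    if n=="wrist":
        T=np.eye(4);T[:3,:3]=R.from_rotvec(s["eef_rot"]).as_matrix();T[:3,3]=s["position"];M=T@c["hand_eye"]
    else: M=np.linalg.inv(c["extrinsics"])
    return c,im,f,M
def ray(c,f,M,u,v,z):
    d=M[:3,:3]@np.array([(u-c["cx"])/f,(v-c["cy"])/f,1]);o=M[:3,3]
    return o+d*(z-o[2])/d[2]
def cloud(c,f,M):
    Z=c["range_z"].astype(float);v,u=np.mgrid[:Z.shape[0],:Z.shape[1]]
    P=np.stack([(u-c["cx"])/f*Z,(v-c["cy"])/f*Z,Z],-1)@M[:3,:3].T+M[:3,3];P[Z==0]=np.nan;return P
def hsv(im): return cv2.cvtColor(im,cv2.COLOR_RGB2HSV)
def save(im,n): cv2.imwrite("pics/"+n+".png",im[...,::-1])
E
python3 - <<'E'
from h import *
s=sense();print(s)
print(R.from_rotvec(s["eef_rot"]).as_matrix().round(3))
for n in ["scene","top"]:
    c,im,f,M=cap(n);save(im,n);print(n,f,c["cx"],c["cy"],M.round(3))
E
```

```text
pics
{'time': 0.0, 'joint_positions': array([ 1.11520034,  0.62936293,  0.03842802,  1.51835814, -0.02699515,
        0.99628458, -0.01997061]), 'joint_velocities': array([ 0.00070296, -0.00081973, -0.00086395,  0.00189817, -0.00080241,
        0.00016332, -0.00022566]), 'joint_torque': array([ 3.18841594e-04, -5.63392460e+01,  1.22644544e+00, -1.93443757e+01,
        1.10453193e-02,  1.05944794e-02, -1.38104397e-05]), 'position': array([ 246.79856123, -600.65692989,  230.38109034]), 'eef_rot': array([-0.39679567,  2.00972719, -2.00593033]), 'contact_force': array([0.45823851, 0.60123093, 0.16687579]), 'wrist_torque': array([-0.01020826,  0.00733346,  0.03171526]), 'grip_width': 85.26357062509072}
[[-0.925 -0.001  0.38 ]
 [-0.38   0.002 -0.925]
 [ 0.    -1.    -0.002]]
scene 387.0820680152429 319.8301402153971 195.4953675533572 [[-5.240000e-01  6.130000e-01 -5.910000e-01  1.074881e+03]
 [ 8.510000e-01  3.910000e-01 -3.490000e-01  2.997480e+02]
 [ 1.700000e-02 -6.860000e-01 -7.270000e-01  6.544940e+02]
 [ 0.000000e+00  0.000000e+00  0.000000e+00  1.000000e+00]]
top 434.1409339112758 316.8425228084348 204.16228020487642 [[ 1.00000e-02 -9.98000e-01  5.80000e-02  5.21778e+02]
 [-1.00000e+00 -1.00000e-02  1.00000e-03  4.73070e+01]
 [-0.00000e+00 -5.80000e-02 -9.98000e-01  1.26113e+03]
 [ 0.00000e+00  0.00000e+00  0.00000e+00  1.00000e+00]]
```

View pics/top.png

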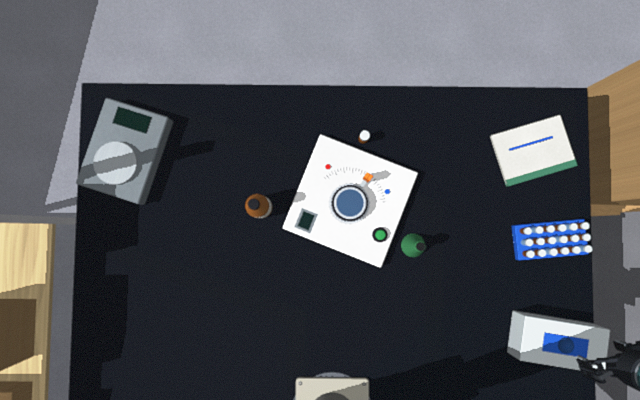

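View pics/scene.png

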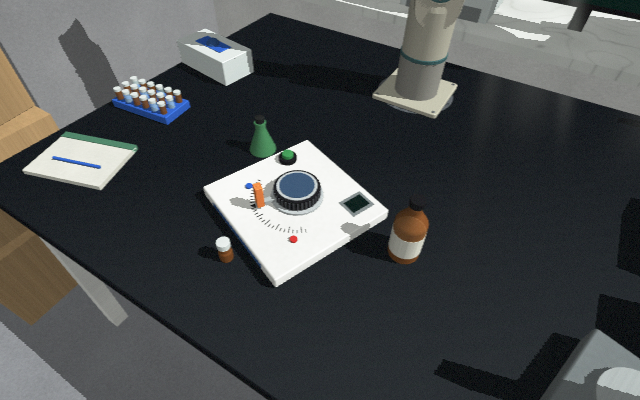

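Top view: ring (350,203), grip (368,177), red marker (328,167), blue (388,191), key (380,235), vial (364,135), flask (413,245), bottle (258,206). Next I turn these into world positions.

```bash
cat > meas.py <<'E'
from h import *
def blobs(n,show=True):
    c,im,f,M=cap(n);H=hsv(im).astype(int);h,s,v=H[...,0],H[...,1],H[...,2];out={}
    for k,m,z in [("red",((h<4)|(h>175))&(s>150)&(v>120),40),("blue",(abs(h-110)<12)&(s>130)&(v>80),40),
        ("orange",(abs(h-11)<5)&(s>170)&(v>170),100),("key",(abs(h-62)<14)&(s>150)&(v>100),57)]:
        N,L,S,C=cv2.connectedComponentsWithStats(m.astype(np.uint8))
        for i in range(1,N):
            if S[i,4]<6: continue
            p=ray(c,f,M,*C[i],z)
            if np.linalg.norm(p[:2]-[525,-30])<190: print(n,k,S[i,4],C[i].round(1),p.round(1)); out.setdefault(k,p)
    return c,im,f,M,out
if __name__=="__main__":
    for n in ["top","scene"]:
        c,im,f,M,o=blobs(n)
        # housing outline at deck height
        P=cloud(c,f,M);H=hsv(im)
        deck=(abs(P[...,2]-35)<6)&(H[...,1]<60)&(H[...,2]>150)&(np.hypot(P[...,0]-525,P[...,1]+30)<240)
        cs,_=cv2.findContours(deck.astype(np.uint8),cv2.RETR_EXTERNAL,cv2.CHAIN_APPROX_NONE)
        k=max(cs,key=cv2.contourArea)[:,0]
        q=np.array([ray(c,f,M,u,v,35)[:2] for u,v in k]).astype(np.float32)
        r=cv2.minAreaRect(q);print(n,"deck",r, cv2.boxPoints(r).round(0).tolist())
        ring=(abs(P[...,2]-70)<5)&(np.hypot(P[...,0]-525,P[...,1]+30)<80)
        cs,_=cv2.findContours(ring.astype(np.uint8),cv2.RETR_EXTERNAL,cv2.CHAIN_APPROX_NONE)
        k=max(cs,key=cv2.contourArea)[:,0]
        q=np.array([ray(c,f,M,u,v,70)[:2] for u,v in k]).astype(np.float32)
        print(n,"ring",cv2.minEnclosingCircle(q))
        for nm,(cx,cy) in dict(bottle=(258,206),flask=(413,245),vial=(364,135)).items():
            if n=="top":
                w=P[cy-15:cy+15,cx-15:cx+15].reshape(-1,3);w=w[w[:,2]>25]
                if nm=="flask": w=w[w[:,1]<-150-0*w[:,0]]
                t=w[w[:,2]>np.nanmax(w[:,2])-12];print(nm,np.nanmax(w[:,2]),t.mean(0).round(1))
        x,y=(350,200) if n=="top" else (300,200)
        crop=im[y-75:y+75,x-100:x+100];save(cv2.resize(crop,None,fx=4,fy=4,interpolation=cv2.INTER_CUBIC),n+"_crop")
E
python3 meas.py
```

```text
top red 14 [327.5 166.3] [700.2  19.1  40. ]
top blue 16 [386.7 191.1] [ 631.2 -148.6   40. ]
top orange 44 [367.6 176.8] [664.  -87.5 100. ]
top key 84 [379.9 234.5] [ 509.1 -127.1   57. ]
top deck ((604.5435791015625, -44.16813659667969), (298.6229248046875, 288.7662048339844), 68.77009582519531) [[416.0, -131.0], [685.0, -236.0], [793.0, 43.0], [524.0, 147.0]]
top ring ((585.1361083984375, -38.876522064208984), 48.53922653198242)
bottle 164.77593857081524 [584.2 210.9 159.2]
flask 106.48571067533771 [ 479.  -227.6  100.8]
vial 59.67941705111207 [786.6 -82.8  54.1]
scene red 40 [293.1 238.8] [703.9  21.6  40. ]
scene blue 29 [248.6 185.6] [ 635.  -145.3   40. ]
scene orange 150 [258.8 194.8] [687.2 -68.9 100. ]
scene deck ((610.30029296875, -42.0377197265625), (299.29388427734375, 287.48809814453125), 68.75990295410156) [[422.0, -129.0], [690.0, -234.0], [798.0, 45.0], [531.0, 150.0]]
scene ring ((587.5980224609375, -37.11974334716797), 46.277008056640625)
```

Origin of the instrument is about (595.5, -40.7) with its x axis at -21.2°. Red marker: r = 121, local +51°. Lever: r = 83, local -13°. The key position agrees with the instrument geometry. I'll push anticlockwise by about 64°, and first carry the arm over at height with the fingers shut.

play_rows(plan="0 -1 0 -0.55 0 0 0;0 -1 0 -0.55 0 0 0;0 -1 0 -0.55 0 0 0;0 -1 0 -0.55 0 0 0;0 -1 0 -0.55 0 0 0")

```text
time: 0.62
position: [355.1, -466.5, 231.2]
eef_rot: [-0.396, 2.008, -2.008]
contact_force: [0.4, 0.4, -1.2]
grip_width: 25.5
```

play_rows(plan="0 -1 0 -0.55 0 0 0;0 -1 0 -0.55 0 0 0;0 -1 0 -0.55 0 0 0;0 -1 0 -0.55 0 0 0;0 -1 0 -0.55 0 0 0")

```text
time: 1.03
position: [462.6, -333.2, 231.3]
eef_rot: [-0.396, 2.008, -2.008]
contact_force: [0.6, -0.5, -0.7]
grip_width: -0.5
```

play_rows(plan="0 -1 0 -0.55 0 0 0;0 -1 0 -0.55 0 0 0;0 -1 0 -0.55 0 0 0;0 -1 0 -0.55 0 0 0;0 -1 0 -0.55 0 0 0")

```text
time: 1.45
position: [570.0, -199.8, 231.3]
eef_rot: [-0.397, 2.008, -2.008]
contact_force: [1.3, -0.6, -0.2]
grip_width: -0.0
```

play_rows(plan="0 0 0 0 0 1 0;0 0 0 0 0 1 0;0 0 0 0 0 1 0;0 0 0 0 0 1 0;0 0 0 0 0 1 0")

```text
time: 1.87
position: [569.1, -201.1, 231.1]
eef_rot: [-0.149, -2.149, 2.149]
contact_force: [0.1, 0.3, -0.1]
grip_width: -0.0
```

play_rows(plan="0 0 0 0 0 1 0;0 0 0 0 0 1 0;0 0 0 0 0 1 0;0 0 0 0 0 1 0;0 0 0 0 0 1 0")

```text
time: 2.28
position: [569.1, -201.2, 231.2]
eef_rot: [-0.632, -1.84, 1.839]
contact_force: [0.5, -0.4, 0.3]
grip_width: 0.1
```

play_rows(plan="0 0 0 0 0 1 0;0 0 0 0 0 0.4 0;0 0 0 0 0 0 0;0 0 0 0 0 0 0")

```text
time: 2.62
position: [569.2, -201.1, 231.1]
eef_rot: [-0.741, -1.749, 1.749]
contact_force: [-0.4, -0.0, -0.6]
grip_width: 0.0
```

```bash
python3 - <<'E'
from meas import *
s=sense();Rm=R.from_rotvec(s["eef_rot"]).as_matrix();print(Rm.round(3), s["position"])
c,im,f,M,o=blobs("wrist");save(im,"w1");print(f,M.round(2), np.array(c["hand_eye"]).round(2))
E
```

```text
[[-0.695 -0.    -0.719]
 [ 0.719  0.    -0.695]
 [ 0.    -1.     0.   ]] [ 569.18359466 -201.11480059  231.14919852]
wrist red 124 [ 83.7 235.4] [701.6  17.4  40. ]
wrist orange 148 [147.  201.7] [665.6 -94.3 100. ]
wrist orange 120 [136.6 203.9] [670.8 -86.5 100. ]
339.6986027001788 [[-7.2000e-01 -6.7000e-01 -2.0000e-01  6.2025e+02]
 [-6.9000e-01  6.9000e-01  2.0000e-01 -2.5268e+02]
 [ 0.0000e+00  2.8000e-01 -9.6000e-01  3.7397e+02]
 [ 0.0000e+00  0.0000e+00  0.0000e+00  1.0000e+00]] [[   0.      0.96    0.28  -72.53]
 [   0.     -0.28    0.96 -142.84]
 [   1.     -0.     -0.     -0.84]
 [   0.      0.      0.      1.  ]]
```

View pics/w1.png

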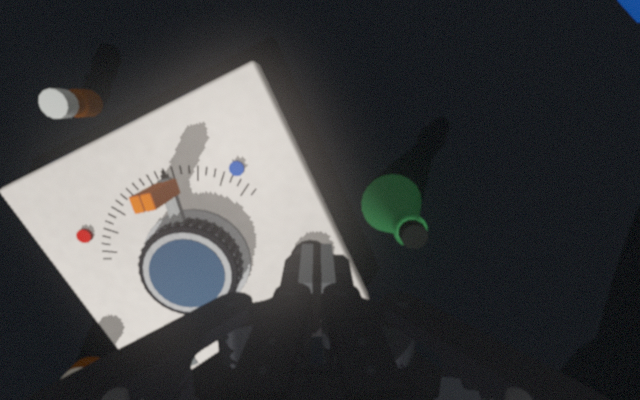

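Wrist view: red at (84,235), grip at about (145,200), ring at (187,265). The positions agree within about 2 mm with the top camera. Next: move beside the grip on its clockwise side and go down.

play_rows(plan="0 0.1 0 -0.86 0 0 0;0 0.1 0 -0.86 0 0 0;0 0.1 0 -0.86 0 0 0;0 0.1 0 -0.86 0 0 0;0 0 0 0 0 0 0")

```text
time: 3.08
position: [638.9, -114.0, 230.7]
eef_rot: [-0.737, -1.759, 1.749]
contact_force: [0.1, 0.4, 0.7]
grip_width: 0.3
```

play_rows(plan="0 0 0.9 0 0 0 0;0 0 0.9 0 0 0 0;0 0 0.9 0 0 0 0;0 0 0.9 0 0 0 0;0 0 0 0 0 0 0")

```text
time: 3.5
position: [631.3, -120.0, 118.0]
eef_rot: [-0.732, -1.744, 1.747]
contact_force: [-0.8, 1.0, -0.8]
grip_width: 0.1
```

play_rows(plan="0 0 0.7 0 0 0 0;0 0 0.6 0 0 0 0;0 0 0.4 0 0 0 0;0 0 0.2 0 0 0 0;0 0 0 0 0 0 0")

```text
time: 3.92
position: [634.8, -121.0, 65.9]
eef_rot: [-0.742, -1.747, 1.748]
contact_force: [-0.6, 0.2, 0.2]
grip_width: -0.2
```

```bash
python3 - <<'E'
from meas import *
s=sense();print(s["position"],s["contact_force"])
c,im,f,M,o=blobs("wrist");save(im,"w2")
E
```

```text
[ 634.80351785 -121.04003721   65.85185925] [-0.64241764  0.23114635  0.21425623]
wrist red 441 [ 69.4 325.8] [701.8  17.7  40. ]
wrist orange 155 [204. 291.] [669.  -96.6 100. ]
wrist orange 184 [181.6 296.1] [673.6 -89.3 100. ]
wrist orange 15 [170.9 304.5] [674.3 -83.8 100. ]
```

View pics/w2.png

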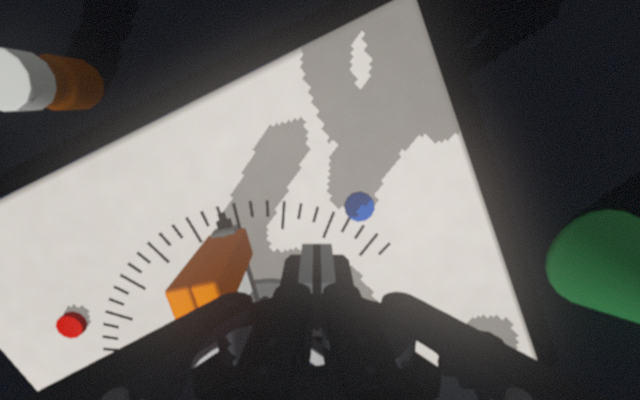

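The finger stands on the clockwise side of the grip (grip top about (190,297), pointer tip about (222,212)). I'll push along the arc.

play_rows(plan="0 -0.043 0 -0.15 0 -0.5 0;0 -0.043 0 -0.15 0 -0.5 0;0 -0.043 0 -0.15 0 -0.5 0;0 -0.043 0 -0.15 0 -0.5 0;0 -0.043 0 -0.15 0 -0.5 0")

```text
time: 4.38
position: [655.6, -108.6, 68.1]
eef_rot: [-0.533, -1.917, 1.918]
contact_force: [-0.9, -0.5, 0.2]
grip_width: -0.1
```

play_rows(plan="0 -0.043 0 -0.15 0 -0.5 0;0 -0.043 0 -0.15 0 -0.5 0;0 -0.043 0 -0.15 0 -0.5 0;0 -0.043 0 -0.15 0 -0.5 0;0 -0.043 0 -0.15 0 -0.5 0")

```text
time: 4.8
position: [670.4, -91.8, 68.2]
eef_rot: [-0.292, -2.071, 2.075]
contact_force: [-2.3, -1.9, 1.1]
grip_width: 0.2
```

play_rows(plan="0 -0.043 0 -0.15 0 -0.5 0;0 -0.043 0 -0.15 0 -0.5 0;0 -0.043 0 -0.15 0 -0.5 0;0 -0.043 0 -0.15 0 -0.5 0;0 -0.043 0 -0.15 0 -0.5 0")

```text
time: 5.22
position: [680.7, -71.0, 68.2]
eef_rot: [-0.02, -2.211, 2.216]
contact_force: [-1.0, -1.3, 0.9]
grip_width: -0.1
```

play_rows(plan="0 -0.043 0 -0.15 0 -0.5 0;0 -0.043 0 -0.15 0 -0.5 0;0 -0.043 0 -0.15 0 -0.5 0;0 -0.043 0 -0.15 0 -0.5 0;0 0 0 0 0 0 0")

```text
time: 5.63
position: [685.0, -51.3, 68.0]
eef_rot: [-0.203, 2.119, -2.12]
contact_force: [-0.4, -1.3, 1.2]
grip_width: -0.1
```

```bash
python3 - <<'E'
from meas import *
s=sense();Rm=R.from_rotvec(s["eef_rot"]).as_matrix();print(s["position"],s["contact_force"],"alpha",np.degrees(np.arctan2(-Rm[1,0],-Rm[0,0])))
c,im,f,M,o=blobs("wrist");save(im,"w3")
E
```

```text
[685.03683128 -51.31764735  67.99815885] [-0.38792873 -1.3359255   1.1690591 ] alpha 11.034142318790655
wrist red 9 [180.8 192.1] [697.9  23.1  40. ]
wrist red 25 [187.9 195.6] [696.7  19.4  40. ]
wrist red 11 [193.5 192.5] [699.   16.7  40. ]
wrist orange 223 [238.  287.1] [686.2 -21.6 100. ]
wrist orange 146 [262.2 288.4] [687.3 -30.4 100. ]
```

View pics/w3.png

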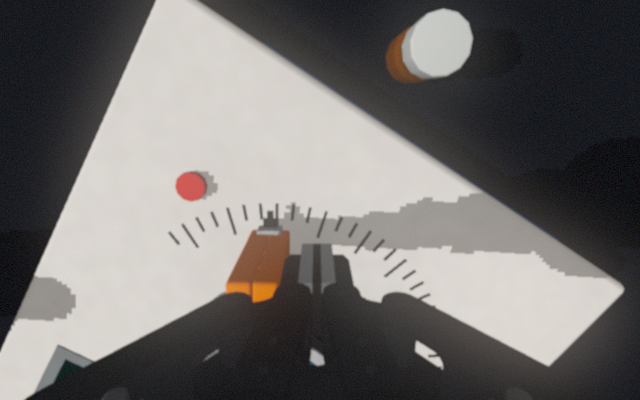

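Wrist view: finger against the grip, pointer tip at about (270,214), red marker at about (191,186). Now working out the remaining angle.

```bash
cat > ang.py <<'E'
from h import *
O=np.array([596,-41.])
def ang(px_tip,px_red,n="wrist"):
    c,im,f,M=cap(n)
    t=ray(c,f,M,*px_tip,46)[:2]-O;r=ray(c,f,M,*px_red,40)[:2]-O
    a=[np.degrees(np.arctan2(p[1],p[0])) for p in (t,r)]
    print("tip",np.hypot(*t).round(1),"red",np.hypot(*r).round(1),"angles",np.round(a,2),"to go",round(a[1]-a[0],2))
E
python3 - <<'E'
from ang import *
ang((270,213),(191,186))
E
```

```text
tip 103.0 red 121.8 angles [ 9.04 28.99] to go 19.95
```

play_rows(plan="0 -0.043 0 -0.15 0 -0.5 0;0 -0.043 0 -0.15 0 -0.5 0;0 -0.043 0 -0.15 0 -0.5 0;0 -0.043 0 -0.15 0 -0.5 0;0 -0.043 0 -0.15 0 -0.5 0")

```text
time: 6.15
position: [684.7, -29.4, 67.4]
eef_rot: [-0.452, 1.967, -1.972]
contact_force: [0.6, -2.0, 2.0]
grip_width: -0.4
```

play_rows(plan="0 -0.03 0 -0.1 0 -0.33 0;0 0 0 0 0 0 0;0 0 0 0 0 0 0")

```text
time: 6.4
position: [683.7, -24.8, 66.7]
eef_rot: [-0.482, 1.95, -1.95]
contact_force: [-0.3, -1.4, 0.4]
grip_width: -0.2
```

```bash
python3 - <<'E'
from meas import *
s=sense();Rm=R.from_rotvec(s["eef_rot"]).as_matrix();print(s["position"],s["contact_force"],"alpha",np.degrees(np.arctan2(-Rm[1,0],-Rm[0,0])))
c,im,f,M,o=blobs("wrist");save(cv2.resize(im[140:300,160:360],None,fx=4,fy=3.75),"w4")
E
```

```text
[683.69727404 -24.75400522  66.70481743] [-0.26186793 -1.39792038  0.37600948] alpha 27.820974710102085
wrist orange 188 [237.2 288. ] [676.7   3.9 100. ]
wrist orange 136 [259.5 290.3] [679.6  -3.7 100. ]
```

View pics/w4.png

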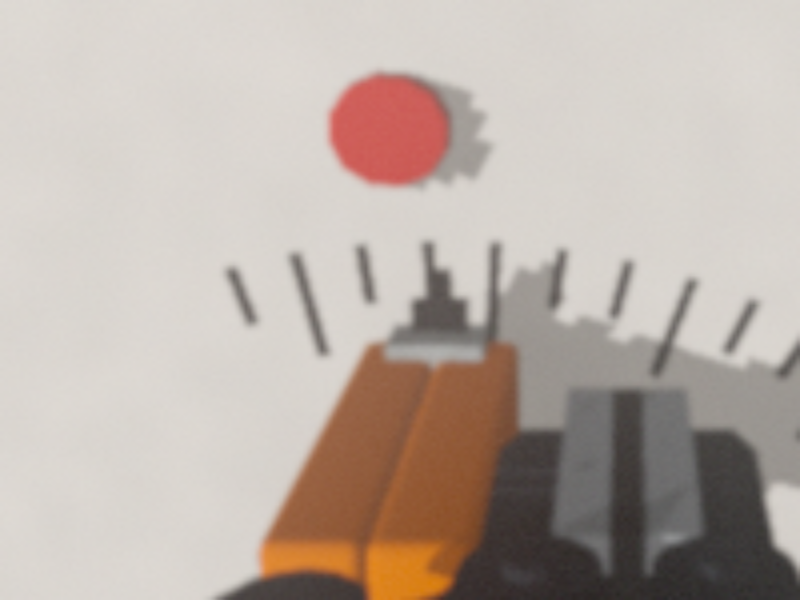

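Crop: pointer tip at full-image (270,212), red centre at (257.3,174.4).

```bash
python3 - <<'E'
from ang import *
ang((270,212),(257.3,174.4))
E
```

```text
tip 103.4 red 121.6 angles [25.98 29.33] to go 3.35
```

play_rows(plan="0 -0.024 0 -0.084 0 -0.28 0;0 -0.024 0 -0.084 0 -0.28 0;0 0 0 0 0 0 0;0 0 0 0 0 0 0")

```text
time: 6.83
position: [682.1, -19.2, 66.3]
eef_rot: [-0.536, 1.914, -1.912]
contact_force: [0.1, -0.3, 0.9]
grip_width: -0.2
```

```bash
python3 - <<'E'
from meas import *
s=sense();Rm=R.from_rotvec(s["eef_rot"]).as_matrix();print(s["position"],s["contact_force"],"alpha",np.degrees(np.arctan2(-Rm[1,0],-Rm[0,0])))
c,im,f,M,o=blobs("wrist");save(cv2.resize(im[140:300,160:360],None,fx=4,fy=3.75),"w5")
E
```

```text
[682.09518098 -19.21948603  66.33763042] [ 0.13206447 -0.30358229  0.87225533] alpha 31.289599178943163
wrist orange 180 [237.1 288. ] [673.6   9.  100. ]
wrist orange 124 [258.6 290.6] [676.7   1.8 100. ]
```

View pics/w5.png

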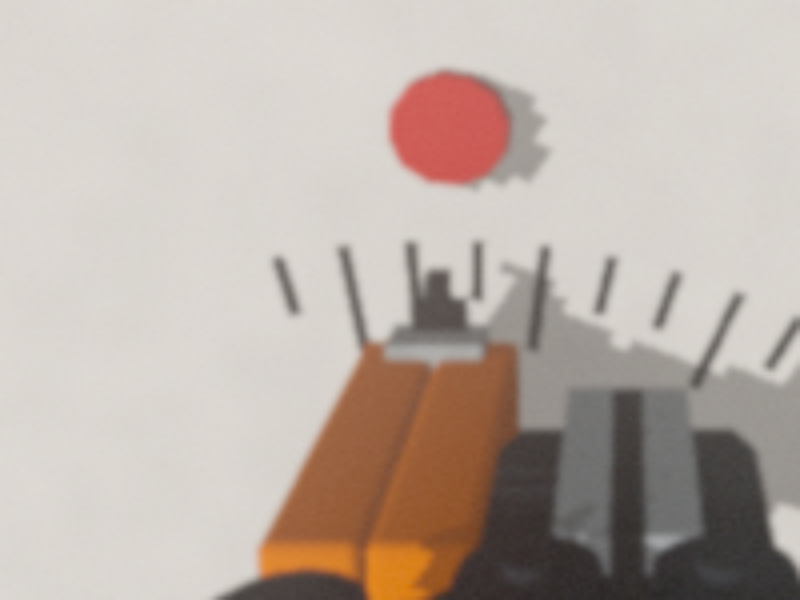

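```bash
python3 - <<'E'
from ang import *
ang((269.5,212),(272.75,173.9))
E
```

```text
tip 103.2 red 121.7 angles [29.8  29.27] to go -0.53
```

Within 0.5° (about 1 mm). Let go by backing off clockwise, rise, and look again.

play_rows(plan="0 0 0 0.3 0 0 0;0 0 0 0.5 0 0 0;0 0 0 0 0 0 0;0 0 0 0 0 0 0;0 0 0 0 0 0 0")

```text
time: 7.35
position: [694.1, -39.8, 66.0]
eef_rot: [-0.536, 1.915, -1.913]
contact_force: [-0.3, -0.5, 0.0]
grip_width: -0.0
```

play_rows(plan="0 0 -0.7 0 0 0 0;0 0 -1 0 0 0 0;0 0 -1 0 0 0 0;0 0 0 0 0 0 0;0 0 0 0 0 0 0")

```text
time: 7.77
position: [695.8, -39.0, 149.7]
eef_rot: [-0.532, 1.911, -1.911]
contact_force: [0.2, 0.2, -0.1]
grip_width: 0.4
```

```bash
python3 - <<'E'
from meas import *
s=sense();Rm=R.from_rotvec(s["eef_rot"]).as_matrix();print(s["position"],s["contact_force"],"alpha",np.degrees(np.arctan2(-Rm[1,0],-Rm[0,0])))
c,im,f,M,o=blobs("wrist");save(im,"w6f");save(cv2.resize(im[140:300,160:360],None,fx=4,fy=3.75),"w6")
c,im,f,M,o=blobs("top")
E
```

```text
[695.83642795 -39.03731226 149.71011548] [ 0.16620144  0.18067712 -0.10453105] alpha 31.332409839018137
wrist orange 321 [244.7 226.2] [673.3  -2.5 100. ]
wrist orange 250 [228.7 226.2] [668.3   5.8 100. ]
top red 13 [327.6 166.4] [699.9  18.7  40. ]
top orange 6 [335.  177.5] [661.3   0.  100. ]
```

View pics/w6.png

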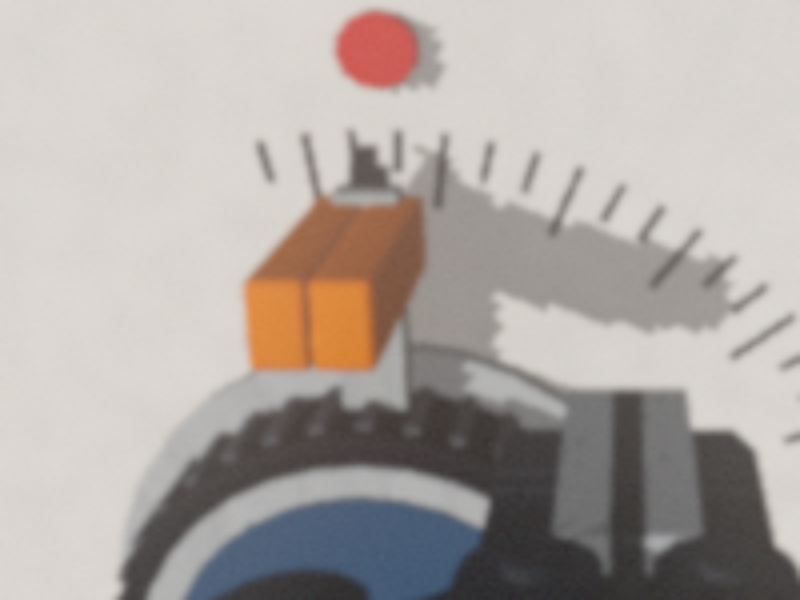

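Lever free: tip at full-image (252.2,179.2), red (254,152.8), grip top centre (237.5,226.7).

```bash
python3 - <<'E'
from ang import *
ang((252.25,179.2),(254,152.8))
c,im,f,M=cap("wrist")
g=ray(c,f,M,237.5,226.7,100)[:2];t=ray(c,f,M,252.25,179.2,46)[:2];r=ray(c,f,M,254,152.8,40)[:2]
for P in (O,g):
    d=(t-P)/np.linalg.norm(t-P);e=r-t;print(g,"y of red",d[0]*e[1]-d[1]*e[0])
s=sense();Rm=R.from_rotvec(s["eef_rot"]).as_matrix()
k=O+np.array([[np.cos(a),-np.sin(a)] for a in [0]])[0]*0
a=np.radians(-21.23);k=O+np.array([[np.cos(a),-np.sin(a)],[np.sin(a),np.cos(a)]])@[-50,-112]
print("key",k,"from TCP",k-s["position"][:2],"tool",Rm.T@np.r_[k-s["position"][:2],0]/30)
E
```

```text
tip 101.1 red 119.7 angles [29.89 29.54] to go -0.36
[6.69580435e+02 5.47069955e-01] y of red -0.7310621646119344
[6.69580435e+02 5.47069955e-01] y of red -1.4037090580777276
key [ 508.83666302 -127.29341045] from TCP [-184.58009373  -87.57128843] tool [ 6.77366446  0.0175223  -0.70236743]
```

Lever is let go, with the red marker about 1 mm off the pointer line (limit 5). Now move over the green key.

play_rows(plan="0 0.85 0 -0.09 0 0 0;0 0.85 0 -0.09 0 0 0;0 0.85 0 -0.09 0 0 0;0 0.85 0 -0.09 0 0 0;0 0.85 0 -0.09 0 0 0")

```text
time: 8.38
position: [576.7, -95.0, 146.1]
eef_rot: [-0.538, 1.915, -1.913]
contact_force: [-0.3, -0.5, 0.1]
grip_width: -0.0
```

play_rows(plan="0 0.85 0 -0.09 0 0 0;0 0.85 0 -0.09 0 0 0;0 0.82 0 -0.07 0 0 0;0 0 0 0 0 0 0;0 0 0 0 0 0 0")

```text
time: 8.8
position: [508.5, -128.4, 146.6]
eef_rot: [-0.536, 1.916, -1.914]
contact_force: [0.4, -0.6, -0.7]
grip_width: 0.3
```

play_rows(plan="0 0 0.8 0 0 0 0;0 0 0.8 0 0 0 0;0 0 0.7 0 0 0 0;0 0 0 0 0 0 0;0 0 0 0 0 0 0")

```text
time: 9.22
position: [510.1, -126.7, 77.2]
eef_rot: [-0.539, 1.915, -1.912]
contact_force: [0.2, 0.2, -0.0]
grip_width: 0.1
```

```bash
python3 - <<'E'
from meas import *
s=sense();print(s["position"],s["contact_force"])
for n in ("scene",): c,im,f,M,o=blobs(n);save(cv2.resize(im[110:270,190:390],None,fx=4,fy=3.75),"s7")
E
```

```text
[ 510.05303232 -126.71351192   77.20705614] [ 0.16280974  0.16249017 -0.01458134]
scene red 40 [293.1 238.8] [703.9  21.6  40. ]
scene blue 30 [248.5 185.5] [ 634.9 -145.6   40. ]
scene orange 168 [293.9 211.8] [686.7  14.2 100. ]
```

View pics/s7.png

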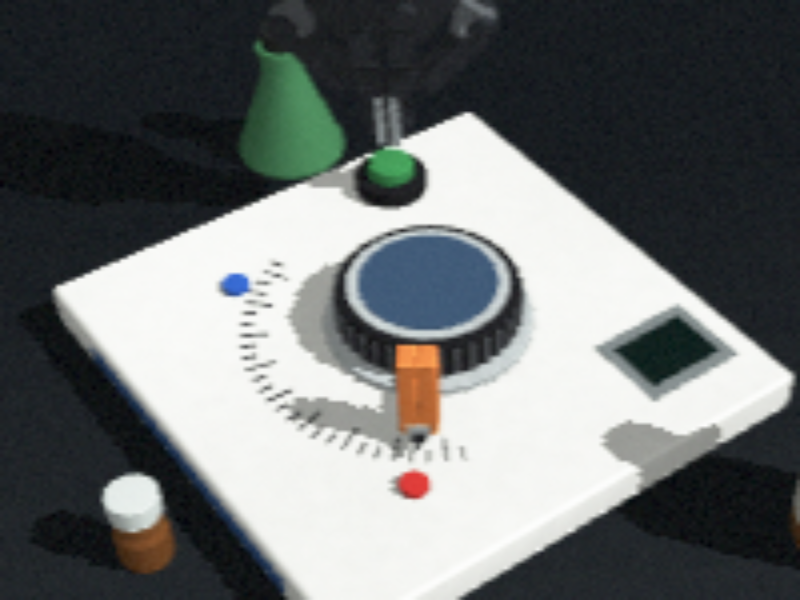

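Scene crop: the fingers stand over the green key (390,165), and the pointer (418,437) is in line with red (413,484). Pressing gently.

play_rows(plan="0 0 0.5 0 0 0 0;0 0 0.15 0 0 0 0;0 0 0.1 0 0 0 0;0 0 0.1 0 0 0 0;0 0 0 0 0 0 0")

```text
time: 9.68
position: [510.7, -127.5, 53.3]
eef_rot: [-0.534, 1.912, -1.913]
contact_force: [0.1, 0.1, 2.4]
grip_width: -0.1
```

play_rows(plan="0 0 0.05 0 0 0 0;0 0 0.03 0 0 0 0;0 0 0 0 0 0 0;0 0 0 0 0 0 0")

```text
time: 10.02
position: [510.7, -127.5, 51.1]
eef_rot: [-0.534, 1.912, -1.913]
contact_force: [0.2, 1.9, 5.8]
grip_width: 0.2
```

play_rows(plan="0 0 0.04 0 0 0 0;0 0 0.03 0 0 0 0;0 0 0 0 0 0 0;0 0 0 0 0 0 0;0 0 0 0 0 0 0")

```text
time: 10.43
position: [510.8, -127.5, 50.7]
eef_rot: [-0.534, 1.912, -1.913]
contact_force: [-4.0, 1.9, 23.6]
grip_width: -0.0
```

play_rows(plan="0 0 -0.3 0 0 0 0;0 0 -0.5 0 0 0 0;0 0 -1 0 0 0 0;0 0 -1 0 0 0 0;0 0 -1 0 0 0 0")

```text
time: 10.85
position: [509.7, -127.8, 163.4]
eef_rot: [-0.536, 1.914, -1.913]
contact_force: [0.9, 0.3, -0.1]
grip_width: -0.1
```

play_rows(plan="0 -0.5 -1 0 0 0 0;0 -0.5 -0.5 0 0 0 0;0 0 0 0 0 0 0;0 0 0 0 0 0 0;0 0 0 0 0 0 0")

```text
time: 11.27
position: [534.2, -112.6, 206.3]
eef_rot: [-0.538, 1.915, -1.914]
contact_force: [-0.2, -1.3, -0.1]
grip_width: 0.3
```

```bash
python3 - <<'E'
from meas import *
s=sense();print(s["position"],s["contact_force"],s["joint_velocities"].round(3))
c,im,f,M,o=blobs("scene");save(cv2.resize(im[110:270,190:390],None,fx=4,fy=3.75),"s8")
a=cv2.imread("pics/scene.png")[...,::-1].astype(int)
for nm,(x0,x1,y0,y1) in dict(bottle=(385,430,195,265),flask=(245,278,112,158),vial=(212,236,234,264)).items():
    print(nm,np.abs(a[y0:y1,x0:x1]-im[y0:y1,x0:x1]).mean().round(2))
E
```

```text
[ 534.23086463 -112.55069163  206.25607992] [-0.17060492 -1.29721597 -0.1226661 ] [ 0.007  0.014  0.008  0.013  0.     0.002 -0.   ]
scene red 41 [293.  238.8] [703.9  21.4  40. ]
scene blue 29 [248.6 185.6] [ 635.  -145.3   40. ]
scene orange 168 [294.  211.8] [686.8  14.3 100. ]
bottle 2.6
flask 2.89
vial 2.8
```

View pics/s8.png

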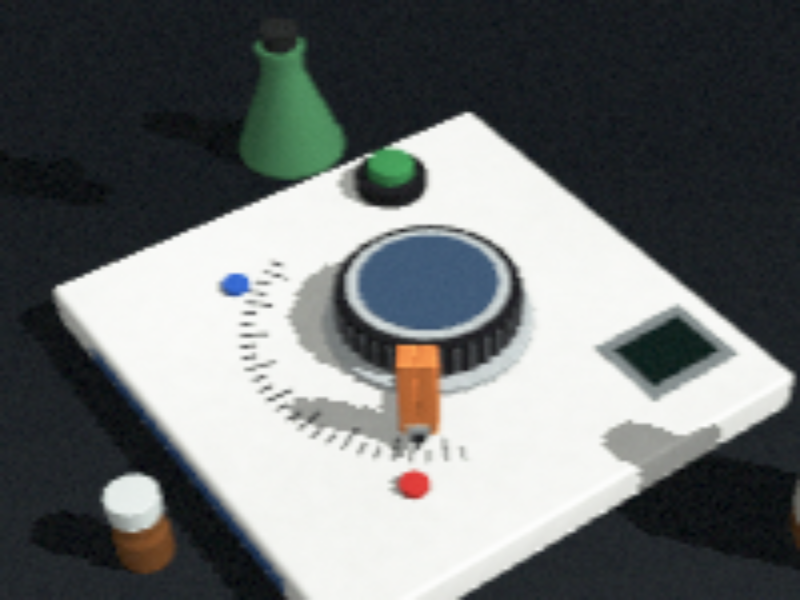

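The key bottomed out (23.6 N at z = 50.7) and came back up. The lever has not moved, the bystanders show no change, and the arm is clear. Handing in.

```bash
python3 -c "
from workcell import close_job;print(close_job())"
```

```text
the job is handed in; nothing more can be done
None
```

The job is done and handed in at about 11.4 s of the 58 s allowed; the interface gives no verdict.

- **Lever:** I pushed it about 64° anticlockwise with the closed fingertips against its clockwise side, without pinching. I then backed off and checked it with nothing touching. The red marker lay about 0.7 to 1.4 mm to one side of the pointer line, depending on which reference point I used; the limit is 5 mm.
- **Key:** I pressed it to its stop, with the fingertips reaching z = 50.7 mm and the force rising to 23.6 N. After I lifted off, the last picture showed it up again.
- **Last checks:** The lever was in the same place in the scene camera before and after the press. The bottle, flask and vial matched the first picture to within what looks like image noise. The arm stood clear at z = 206 mm.
- **Disagreement:** The scene camera places points about 4 to 6 mm away from where the top and wrist cameras do, mostly in x. I used the top and wrist cameras, which agree to about 2 mm, and judged the lever from the pointer and marker seen in the same wrist picture.

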